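# Roll-test the spindle pins

### The arm

A 6-joint arm with a two-finger parallel gripper is mounted at the origin on the work surface. World frame = base frame: x ahead of the robot, y to its left, z up, the work surface at z = 0. Lengths are in m, angles in degrees, forces in N, time in s.
With the tool pointing down it reaches from about 0.4 to 0.825 m from the base axis. Payload 7 kg.
Tool frame: the origin (TCP) lies midway between the tips of the shut fingers; the grasp point (between the pads) lies 19 mm behind it; z points along the fingers, y is the line along which they close (so a half turn about z gives the same grasp; the last joint's range is limited). The gripper opens to 88 mm and grips with 3 to 60 N. Pads are 19 mm wide; open, the fingers measure 130 mm over their backs; the gripper's body (78 mm by 193 mm) begins 47 mm behind the grasp point.
Start: joints at [83.256, 20.546, 0.682, 0, -70.136, -16.507], TCP at [0.266, 0.62, 0.227] pointing down, gripper open.
Joint ranges: [-176.03, 176.03], [-82.01, 121.73], [-58.28, 71.71], [-173.87, 95.51], [-174.79, -0.11], [-173.66, 173.66]. Speed limits (degrees/s): [136.94, 136.94, 172.46, 180, 180, 180].

### API

Orientations are given as a 3x3 rotation matrix whose columns are the frame's x, y, z axes.
In Python, from rig import robot gives the robot as it stands. Calls block until the motion is done:
- robot.goto(position, orientation): joint-space move of the TCP to a pose.
- robot.servo_line(position, ori=None, speed=0.15): straight line of the TCP; ori=None keeps the orientation; speed is the mean speed in m/s.
- robot.movej(angles): joint-space move.
- robot.move_gripper(opening): opening from 0.0 (shut) to 1.0 (fully open); the grip force is fixed at half the most; returns when the fingers have stopped.
- robot.dwell(seconds).
- robot.ik(position, orientation): joint angles nearest the present ones, or None.
- robot.grab_frame(name): name is "scene" or "top"; returns (picture, depth): 384x512x3 uint8, red, green, blue; 384x512 float32, m along the optical axis (not along the pixel's ray), 0 where there is no reading.
- robot.camera_info(name): a dict with "vfov" (degrees; the focal length in pixels is half the picture's height over the tangent of half this angle, whatever the lens; pixels are square), "cx", "cy" (the principal point, pixels), "k1" (the pictures are not rectified: a ray, as slopes to the right and down, at radius r is drawn at 1 + k1 r^2 times it, then the intrinsics apply), "view" (4x4, takes a point from world to camera coordinates). Camera axes: x right, y down, z forward; pixel columns grow to the right and rows downward; lengths in m; the calibration is good to about 2 mm. A picture is of the moment at which its call begins. camera_info takes no time and is no camera call.
A pose or a line that the arm cannot do raises robot.Unreachable and nothing moves.
- robot.job_done(): hands the job in; it is judged then, once.
Readings, each from a call of its own:
- robot.read_t(): time.
- robot.read_qpos(): joint angles.
- robot.read_qvel(): joint speeds.
- robot.read_effort(): joint torques, N m.
- robot.read_position(): TCP position.
- robot.read_tcp_rot(): TCP orientation.
- robot.read_force(): force on the tool from outside, world axes, zero at the start.
- robot.read_ft_torque(): the same for the moment, N m.
- robot.read_grip_width(): opening from 0.0 (shut) to 1.0 (fully open).
- robot.read_finger_force(): force on a finger pad.
Only numpy, scipy, OpenCV 4.12 (cv2) and the standard library are available. Lean on these libraries where they do the work, as an engineer would, in place of code of your own. Each camera call takes 0.05 s, during which the arm holds its last target. There are 200 camera calls.

### The job

Take the wooden float and, pressing lightly with its flat sole, roll each of the three steel pins in turn along the sprung plate towards the far edge, a full turn each. Put the float back on its rest board, and lift any pin that wobbled or lifted the float into the scrap tray; leave the straight pins lying on the plate where they rolled to. Never press hard on a pin (20 N at most), and do not disturb the whetstone, oil bottle or shears.

Things in the scene. Friction and masses are not known exactly. Their poses are not given: they have to be found in the camera images.
- plate_top (a point): centre of the top of a sprung grey aluminium plate, 240 mm (its x) by 400 mm (its y), 42 mm above the bench; its x points away from the robot, to the far edge. Strips 6 mm wide, 7 mm high along near and far edges stop the pins. Level and rigid up to about 4 N of press, then sinks 1 mm per 4 N, at most 8 mm. Its fixed base is 260 by 420 mm
- pin_a_center (a point): plain steel pin 20 mm in diameter, 105 mm long, 0.26 kg; the point is its centre, 10 mm above the plate; its y axis runs along the bar, near the plate's y. It stays where it is left. It may be straight, or bowed by 3.2 mm at mid-length, which the eye cannot tell: it rests flat on its side but, rolled, lifts what presses on its middle by 2 to 3 mm once in each full turn (63 mm of travel)
- pin_b_center (a point): plain steel pin 20 mm in diameter, 105 mm long, 0.26 kg; the point is its centre, 10 mm above the plate; its y axis runs along the bar, near the plate's y. It stays where it is left. It may be straight, or bowed by 3.2 mm at mid-length, which the eye cannot tell: it rests flat on its side but, rolled, lifts what presses on its middle by 2 to 3 mm once in each full turn (63 mm of travel)
- pin_c_center (a point): plain steel pin 20 mm in diameter, 105 mm long, 0.26 kg; the point is its centre, 10 mm above the plate; its y axis runs along the bar, near the plate's y. It stays where it is left. It may be straight, or bowed by 3.2 mm at mid-length, which the eye cannot tell: it rests flat on its side but, rolled, lifts what presses on its middle by 2 to 3 mm once in each full turn (63 mm of travel)
- float_grip (a point): centre of the wooden float's handle (float 0.16 kg). Sole: flat board 140 mm (x) by 60 mm (y), 12 mm thick; on its middle a block handle 24 mm (x) by 44 mm (y), 46 mm high. The point is 36 mm above the sole's underside, 22 mm below the handle's top. As it rolls a pin, the float moves twice as far as the pin
- rest: fixed flat wooden rest board 190 mm (its x) by 100 mm (its y), 12 mm thick, on which the float starts, sole down; origin at the centre of its underside on the bench
- tray: fixed steel scrap tray, open on top, 130 mm (its x) by 160 mm (its y) outside, 30 mm high, walls and floor 4 mm; origin at the centre of its underside on the bench. A pin fits in along its y
- float: the whole float: origin at the centre of the sole's underside, x along the sole, z up out of the handle
- whetstone: bystander: grey stone block 60 x 180 x 50 mm; origin at the centre of its underside
- oil: bystander: white plastic oil bottle, 52 mm across, 130 mm tall; origin at the centre of its underside
- shears: bystander: steel shears lying flat, about 200 mm long, 10 mm high; origin under the pivot
There are look-alikes about, which are no part of the job. What is shaped like the part that bears pin_a_center but blue, purple or red is not meant.

How it is judged (in metres and radians):
On the way, in this order (a step that is already met when the one before it is completed fails the run):
1. one pin has been rolled under the float (45 mm or more of travel, away from the near edge) and is still pressed by it with over 1.5 N ((((contact force between float and pin_a above 1.5 N and x of pin_a_center in the frame of plate_top above -0.03 m) and distance of pin_a_center from where it was at the start of the episode above 0.045 m) or ((contact force between float and pin_b above 1.5 N and x of pin_b_center in the frame of plate_top above -0.03 m) and distance of pin_b_center from where it was at the start of the episode above 0.045 m) or ((contact force between float and pin_c above 1.5 N and x of pin_c_center in the frame of plate_top above -0.03 m) and distance of pin_c_center from where it was at the start of the episode above 0.045 m))), for 0.05 s.
2. a second pin likewise ((((contact force between float and pin_a above 1.5 N and x of pin_a_center in the frame of plate_top above -0.03 m) and distance of pin_a_center from where it was at the start of the episode above 0.045 m and distance of any of pin_b_center, pin_c_center from where it was at the start of the episode above 0.045 m) or ((contact force between float and pin_b above 1.5 N and x of pin_b_center in the frame of plate_top above -0.03 m) and distance of pin_b_center from where it was at the start of the episode above 0.045 m and distance of any of pin_a_center, pin_c_center from where it was at the start of the episode above 0.045 m) or ((contact force between float and pin_c above 1.5 N and x of pin_c_center in the frame of plate_top above -0.03 m) and distance of pin_c_center from where it was at the start of the episode above 0.045 m and distance of any of pin_a_center, pin_b_center from where it was at the start of the episode above 0.045 m))), for 0.05 s.
3. the third pin likewise ((((contact force between float and pin_a above 1.5 N and x of pin_a_center in the frame of plate_top above -0.03 m) and distance of each of pin_a_center, pin_b_center, pin_c_center from where it was at the start of the episode above 0.045 m) or ((contact force between float and pin_b above 1.5 N and x of pin_b_center in the frame of plate_top above -0.03 m) and distance of each of pin_a_center, pin_b_center, pin_c_center from where it was at the start of the episode above 0.045 m) or ((contact force between float and pin_c above 1.5 N and x of pin_c_center in the frame of plate_top above -0.03 m) and distance of each of pin_a_center, pin_b_center, pin_c_center from where it was at the start of the episode above 0.045 m))), for 0.05 s.
At the end, for the whole second after the job is handed in: Every bowed pin lies at rest inside the scrap tray; every straight pin lies at rest on the plate, 45 mm or more from where it started and not back at the near edge; the float lies at rest, sole down, on the rest board (its centre within 60 mm along and 40 mm across of the board's centre) (((x of pin_a_c0 in the frame of pin_a_center below -0.0006 m and x of pin_a_center in the frame of tray between -0.06 and 0.06 m and y of pin_a_center in the frame of tray between -0.075 and 0.075 m and z of pin_a_center in the frame of tray between 0.008 and 0.028 m) or (not (x of pin_a_c0 in the frame of pin_a_center below -0.0006 m) and x of pin_a_center in the frame of plate_top between -0.03 and 0.12 m and y of pin_a_center in the frame of plate_top between -0.2 and 0.2 m and z of pin_a_center in the frame of plate_top between 0.004 and 0.016 m and distance of pin_a_center from where it was at the start of the episode above 0.045 m)) and ((x of pin_b_c0 in the frame of pin_b_center below -0.0006 m and x of pin_b_center in the frame of tray between -0.06 and 0.06 m and y of pin_b_center in the frame of tray between -0.075 and 0.075 m and z of pin_b_center in the frame of tray between 0.008 and 0.028 m) or (not (x of pin_b_c0 in the frame of pin_b_center below -0.0006 m) and x of pin_b_center in the frame of plate_top between -0.03 and 0.12 m and y of pin_b_center in the frame of plate_top between -0.2 and 0.2 m and z of pin_b_center in the frame of plate_top between 0.004 and 0.016 m and distance of pin_b_center from where it was at the start of the episode above 0.045 m)) and ((x of pin_c_c0 in the frame of pin_c_center below -0.0006 m and x of pin_c_center in the frame of tray between -0.06 and 0.06 m and y of pin_c_center in the frame of tray between -0.075 and 0.075 m and z of pin_c_center in the frame of tray between 0.008 and 0.028 m) or (not (x of pin_c_c0 in the frame of pin_c_center below -0.0006 m) and x of pin_c_center in the frame of plate_top between -0.03 and 0.12 m and y of pin_c_center in the frame of plate_top between -0.2 and 0.2 m and z of pin_c_center in the frame of plate_top between 0.004 and 0.016 m and distance of pin_c_center from where it was at the start of the episode above 0.045 m)) and linear speed of each of pin_a, pin_b, pin_c, float below 0.02 m/s and angular speed of each of pin_a, pin_b, pin_c, float below 0.3 rad/s and x of float in the frame of rest between -0.06 and 0.06 m and y of float in the frame of rest between -0.04 and 0.04 m and z of float in the frame of rest between 0.008 and 0.018 m and angle between float's own z axis and vertical below 0.1 rad); the robot touches nothing.
It fails at once if the float is pressed on a pin with more than 22 N (contact force between float and pin_a above 22 N or contact force between float and pin_b above 22 N or contact force between float and pin_c above 22 N).
It fails at once if a pin falls off the plate to the bench outside the tray ((height (world z) of pin_a_center below 0.024 m and not (x of pin_a_center in the frame of tray between -0.065 and 0.065 m and y of pin_a_center in the frame of tray between -0.08 and 0.08 m)) or (height (world z) of pin_b_center below 0.024 m and not (x of pin_b_center in the frame of tray between -0.065 and 0.065 m and y of pin_b_center in the frame of tray between -0.08 and 0.08 m)) or (height (world z) of pin_c_center below 0.024 m and not (x of pin_c_center in the frame of tray between -0.065 and 0.065 m and y of pin_c_center in the frame of tray between -0.08 and 0.08 m))).
It fails at once if a bystander is moved by more than 20 mm (distance of any of whetstone, oil, shears from where it was at the start of the episode above 0.02 m).
It also fails if it takes over 72 s, if anything falls off the work surface, if the arm or the gripper's body presses on something with over 40 N, if the wrist force passes 120 N, or if a joint passes its speed limit or range.

## Working session

There is one attempt and no reset: what is moved stays moved. The work goes in short steps, each a Python script; the robot and the scene stay as the last script left them, time stands still between calls to the robot, and variables do not carry over. Pictures are saved under pics/ and viewed, at most 10 in all, crops included, and the job is handed in when it is done.

```bash
ls; mkdir -p pics
python3 - <<'E'
from rig import robot
import cv2,numpy as np
for n in("scene","top"):
    im,d=robot.grab_frame(n); cv2.imwrite(f"pics/{n}0.png",im[:,:,::-1]); np.savez(f"{n}0.npz",im=im,d=d)
    i=robot.camera_info(n); print(n,{k:(np.round(v,3).tolist()) for k,v in i.items()})
print(robot.read_t(),robot.read_tcp_rot().round(3) if hasattr(robot.read_tcp_rot(),'round') else robot.read_tcp_rot(), robot.read_force())
E
```

```text
pics
scene {'vfov': 57.003, 'cx': 255.93, 'cy': 193.567, 'k1': -0.023, 'view': [[0.737, 0.675, 0.014, -0.449], [0.552, -0.591, -0.588, -0.207], [-0.389, 0.441, -0.809, 1.196], [0.0, 0.0, 0.0, 1.0]]}
top {'vfov': 54.661, 'cx': 252.352, 'cy': 197.156, 'k1': -0.041, 'view': [[0.167, -0.986, -0.004, -0.003], [-0.965, -0.163, -0.205, 0.571], [0.201, 0.038, -0.979, 0.93], [0.0, 0.0, 0.0, 1.0]]}
0.1 [[ 0.919 -0.395 -0.   ]
 [-0.395 -0.919 -0.001]
 [ 0.     0.001 -1.   ]] [ 0.39449973 -0.45434923 -0.05078276]
```

View pics/top0.png

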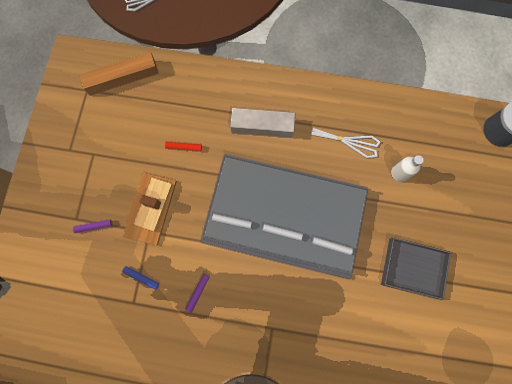

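View pics/scene0.png

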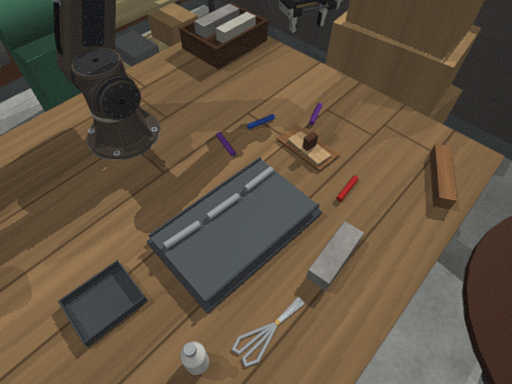

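Top view: grey pins lie at (232,220), (283,232) and (333,245) on the plate. The float is at (151,203) on its rest, and the tray is at (417,268). The look-alikes are purple at (93,226) and (198,293), blue at (140,278) and red at (183,146). The bystanders are the whetstone at (262,122), shears at (345,139) and oil at (406,168). I choose the three plain grey bars on the plate, and next I'll measure everything.

```bash
cat > h.py <<'E'
import numpy as np, cv2
from rig import robot
def cam(n):
    i=robot.camera_info(n); f=192/np.tan(np.radians(i['vfov'])/2)
    return i,f,np.array(i['view'])
def slopes(n,uv):
    i,f,V=cam(n); K=np.array([[f,0,i['cx']],[0,f,i['cy']],[0,0,1.]])
    return cv2.undistortPoints(np.array(uv,float).reshape(-1,1,2),K,np.array([i['k1'],0,0,0,0.])).reshape(-1,2)
def rays(n,uv):
    V=cam(n)[2]; s=slopes(n,uv); d=np.c_[s,np.ones(len(s))]@V[:3,:3]
    return -V[:3,:3].T@V[:3,3], d
def onplane(n,uv,z):
    c,d=rays(n,uv); return c+d*((z-c[2])/d[:,2])[:,None]
def cloud(n,depth):
    v,u=np.mgrid[:384,:512]; c,d=rays(n,np.c_[u.ravel(),v.ravel()])
    P=c+d*depth.ravel()[:,None]; P[depth.ravel()==0]=np.nan
    return P.reshape(384,512,3)
def rect(P):  # min-area rect of points' xy: centre, (long,short), yaw of long axis deg in (-90,90]
    (c,(w,h),a)=cv2.minAreaRect(P[:,:2].astype(np.float32)*1000)
    if w<h: w,h,a=h,w,a+90
    return np.round(c,1),round(w,1),round(h,1),round((a+90)%180-90,2)
def comps(mask,mn=60):
    n,l,s,c=cv2.connectedComponentsWithStats(mask.astype(np.uint8))
    return [(l==i,c[i].round(),s[i,4]) for i in range(1,n) if s[i,4]>mn]
def pins(n,im,P):
    g=im.astype(int); m=(g.min(2)>120)&(g.max(2)-g.min(2)<25)&(P[...,2]>.045)&(P[...,2]<.075)
    return comps(m)
E
python3 - <<'E'
from h import *
for n in("top","scene"):
    z=np.load(n+"0.npz"); im,d=z['im'],z['d']; P=cloud(n,d); g=im.astype(int); H=P[...,2]
    print(n,"bench z",np.nanmedian(H[280:,:][g[280:,:,0]>120]))
    for m,c,a in pins(n,im,P):
        print("pin",c,a,rect(P[m]),P[m][:,2].max().round(4))
        v,u=np.nonzero(m); print("   sil",rect(onplane(n,np.c_[u,v],.054)))
    grey=(g.max(2)-g.min(2)<30)
    for nm,mm in(("plate",grey&(H>.034)&(H<.047)),("low",(H>.004)&(H<.033)),("high",(H>.045))):
        for m,c,a in comps(mm,120 if nm!="plate" else 3000):
            r=rect(P[m]); 
            if abs(r[0]).max()<900: print(nm,c,a,r,np.percentile(P[m][:,2],[5,50,98]).round(3))
E
```

```text
top bench z 7.338635383380421e-05
pin [266. 120.] 876 (array([790.3, 102.9]), 176.8, 59.4, -85.13) 0.0557
   sil (array([788.4, 102.6]), 175.9, 57.4, -85.2)
pin [401. 171.] 86 (array([ 705.5, -292.8]), 44.5, 14.4, 30.34) 0.075
   sil (array([ 709. , -294.7]), 48.2, 24.9, 26.48)
pin [232. 221.] 283 (array([492.8, 136.7]), 103.7, 19.2, 87.53) 0.0658
   sil (array([492.8, 137.2]), 104.7, 19.1, 87.31)
pin [282. 232.] 286 (array([4.858e+02, 2.000e-01]), 103.9, 19.2, 84.88) 0.066
   sil (array([ 4.857e+02, -2.000e-01]), 104.8, 18.9, 84.58)
pin [331. 245.] 285 (array([ 471.7, -134.7]), 106.6, 19.9, 83.76) 0.0651
   sil (array([ 471.6, -133.4]), 104.9, 19.3, 83.01)
plate [287. 212.] 11519 (array([540.3,  -2.8]), 398.9, 240.9, 85.97) [0.039 0.042 0.046]
low [123.  81.] 430 (array([855.2, 537.3]), 218.8, 14.0, -60.34) [0.005 0.019 0.032]
low [493. 135.] 229 (array([ 879.3, -574.1]), 99.1, 48.3, 39.63) [0.006 0.019 0.032]
low [261. 133.] 234 (array([761. , 100.8]), 181.9, 5.0, -84.63) [0.005 0.019 0.033]
low [351. 142.] 502 (array([ 776.9, -144.6]), 201.1, 71.6, -87.8) [0.004 0.007 0.011]
low [
[... 3602 characters left out ...]
 [0.052 0.086 0.115]
high [310. 139.] 144 (array([508.8, 358.6]), 45.4, 24.3, 80.66) [0.047 0.066 0.071]
high [202. 197.] 310 (array([425.,   3.]), 396.0, 9.7, 86.22) [0.045 0.048 0.051]
high [258. 179.] 233 (array([494.6, 133.2]), 105.4, 20.8, 87.8) [0.049 0.058 0.063]
high [222. 206.] 279 (array([488.3,  -2.6]), 105.3, 19.8, 84.27) [0.05  0.058 0.063]
high [260. 254.] 391 (array([657.9, -13.4]), 400.0, 9.0, 86.12) [0.045 0.048 0.051]
high [182. 235.] 316 (array([ 475.2, -136.2]), 103.2, 20.8, 82.49) [0.05  0.058 0.063]
high [335. 252.] 1513 (array([792.9,  99.4]), 181.0, 60.2, -85.31) [0.046 0.049 0.051]
high [194. 356.] 629 (array([ 719.3, -310.2]), 52.2, 48.6, -41.78) [0.058 0.091 0.131]
```

```bash
cat >> h.py <<'E'
def R(deg):  # tool down, closing axis y at yaw deg
    a=np.radians(deg); c,s=np.cos(a),np.sin(a)
    return np.array([[-s,c,0],[c,s,0],[0,0,-1.]])
E
python3 - <<'E'
from h import *
for n in("top","scene"):
    z=np.load(n+"0.npz"); im,d=z['im'],z['d']; P=cloud(n,d); hsv=cv2.cvtColor(im,cv2.COLOR_RGB2HSV).astype(int)
    D=np.hypot(P[...,0]-.505,P[...,1]-.365)<.1
    m=D&(P[...,2]>.062)&(P[...,2]<.078); Q=P[m]
    v,u=np.nonzero(m); print(n,"handle top",rect(Q),rect(onplane(n,np.c_[u,v],.07)),m.sum())
    m=D&(P[...,2]>.019)&(P[...,2]<.03); print("sole",rect(P[m]),m.sum())
im=np.load("top0.npz")['im']; cr=np.hstack([cv2.resize(im[165:255,100:220],None,fx=3.3,fy=3.3),cv2.resize(im[195:285,200:320],None,fx=3.3,fy=3.3)])
cv2.imwrite("pics/crop.png",cr[:,:,::-1])
for p,a in(((.507,.361,.15),-8),((.44,-.13,.1),-7),((.62,.13,.1),-3),((.46,-.376,.1),-5)):
    print([ (None if (q:=robot.ik(np.array(p),R(b))) is None else np.round(q,0)) for b in(a,a+180)])
E
```

```text
top handle top (array([505.7, 363.5]), 45.2, 23.4, 81.19) (array([505.4, 361.9]), 46.3, 23.4, 81.37) 153
sole (array([506.2, 363.8]), 140.6, 62.1, -8.13) 930
scene handle top (array([508.6, 358.5]), 45.7, 23.4, 84.5) (array([510.7, 355.7]), 46.8, 25.3, 83.88) 90
sole (array([508.7, 359.9]), 140.8, 63.1, -7.88) 484
[array([ 53.,  19., -12.,   0., -59., 119.]), array([ 53.,  19., -12.,   0., -59., -61.])]
[array([  8.,   8., -36.,   0., -47., 165.]), array([  8.,   8., -36.,   0., -47., -15.])]
[array([ 29.,  23., -14.,   0., -53., 148.]), array([ 29.,  23., -14.,   0., -53., -32.])]
[array([ -20.,   19.,  -19.,    0.,  -52., -165.]), array([-20.,  19., -19.,   0., -52.,  15.])]
```

View pics/crop.png

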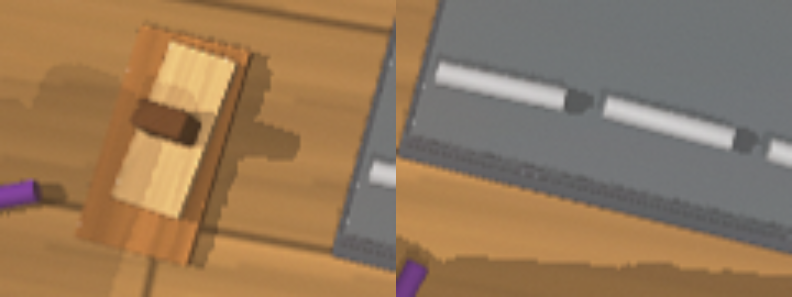

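The crop shows the float with its dark handle block at its centre, and plain grey pins. Now I'll grasp the float.

Run:
```python
from h import *
p=np.array([.5074,.3618,.12]); r=R(172)
robot.goto(p,r); print(robot.read_t(),robot.read_position().round(4))
p[2]=.030; robot.servo_line(p); print(robot.read_force(),robot.read_position().round(4))
robot.move_gripper(0.0); print(robot.read_grip_width()*88,robot.read_finger_force(),robot.read_position().round(4))
p[2]=.13; robot.servo_line(p); robot.dwell(.3); print(robot.read_force(),robot.read_ft_torque(),robot.read_grip_width()*88,robot.read_t())
im,d=robot.grab_frame("scene"); cv2.imwrite("pics/lift.png",im[60:260,160:440,::-1].repeat(2,0).repeat(2,1))
```

```text
1.4833 [0.5074 0.3628 0.1204]
[ 0.91159035  0.0672365  -0.49749724] [0.5077 0.3626 0.0307]
23.77036389017392 29.999898970127106 [0.5075 0.3618 0.03  ]
[-0.14889524 -0.08007781 -1.79074791] [ 0.05316643 -0.04610892  0.00442466] 24.418305260434284 4.3667
```

View pics/lift.png

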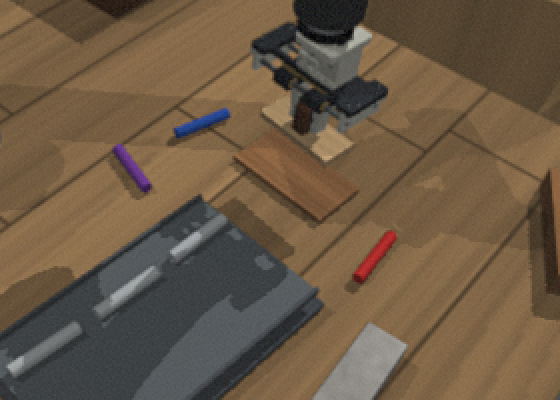

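The picture shows the float held level over its rest board. Now I'll roll pin A with force feedback.

```bash
cat >> h.py <<'E'
def F(): return float(np.mean([robot.read_force()[2] for _ in range(3)]))
def roll(c,yaw,back=.033,travel=.132,target=5.,step=.006):
    """c: pin centre xy, yaw: rolling direction deg. Returns log of travel, z, force."""
    r=R(yaw+180); n=np.array([np.cos(np.radians(yaw)),np.sin(np.radians(yaw))])
    s=np.array(c)-back*n
    if robot.read_position()[2]<.1: raise SystemExit("too low")
    robot.goto(np.r_[s,.115],r); robot.servo_line(np.r_[s,.085]); robot.dwell(.25)
    f0=np.mean([F(),(robot.dwell(.05),F())[1]]); z=.085; f=0
    while f<3.5 and z>.072:
        z-=.0004; robot.servo_line(np.r_[s,z],speed=.02); robot.dwell(.03); f=F()-f0
    print("contact z",round(z,4),"f",round(f,2),"f0",round(f0,2),"t",robot.read_t())
    if f<3.5: raise SystemExit("no contact")
    log=[]; k=0
    while k<travel-1e-6:
        k+=step
        z-=float(np.clip(.00015*(target-f),-.0012,.0004)); robot.servo_line(np.r_[s+n*k,z],speed=.05)
        f=F()-f0; za=robot.read_position()[2]
        log.append((k*1e3,za*1e3,f,za*1e3+max(f-4,0)/4))
        if f>17: z+=.0015; robot.servo_line(np.r_[s+n*k,z],speed=.05); f=F()-f0
    robot.dwell(.15); print("end f",F()-f0)
    e=s+n*k; robot.servo_line(np.r_[e,.12],speed=.1)
    print(np.round(log,1)[:, :].tolist(),"t",robot.read_t())
E
python3 - <<'E'
from h import *
roll((.4933,.1375),-2.7)
for n in("top","scene"):
    im,d=robot.grab_frame(n); P=cloud(n,d); cv2.imwrite(f"pics/{n}1.png",im[:,:,::-1])
    for m,c,a in pins(n,im,P): print(n,c,a,rect(P[m]))
E
```

```text
contact z 0.0794 f 5.96 f0 -1.73 t 9.9417
end f 4.254738459556022
[[6.0, 79.7, 5.6, 80.2], [12.0, 79.7, 5.7, 80.2], [18.0, 79.8, 4.6, 79.9], [24.0, 79.7, 4.9, 79.9], [30.0, 79.6, 6.4, 80.2], [36.0, 79.8, 5.7, 80.2], [42.0, 79.9, 4.5, 80.0], [48.0, 79.9, 2.5, 79.9], [54.0, 79.7, 4.9, 79.9], [60.0, 79.6, 6.0, 80.1], [66.0, 79.6, 6.1, 80.2], [72.0, 79.7, 5.3, 80.1], [78.0, 79.8, 4.8, 80.0], [84.0, 79.8, 4.5, 79.9], [90.0, 79.8, 5.0, 80.0], [96.0, 79.8, 5.4, 80.1], [102.0, 79.8, 5.0, 80.1], [108.0, 79.8, 5.2, 80.1], [114.0, 79.8, 4.6, 80.0], [120.0, 79.8, 5.7, 80.2], [126.0, 79.8, 4.9, 80.1], [132.0, 79.9, 3.8, 79.9]] t 16.5083
top [277. 121.] 518 (array([794. ,  62.9]), 98.1, 58.3, -85.3)
top [402. 171.] 91 (array([ 704. , -296.3]), 48.0, 17.6, 41.63)
top [251. 200.] 72 (array([556.6,  95.1]), 25.7, 18.7, 86.01)
top [282. 232.] 307 (array([ 4.847e+02, -1.000e-01]), 104.5, 21.0, 85.38)
top [331. 245.] 297 (array([ 473.3, -131.5]), 103.9, 24.7, 86.58)
scene [223. 205.] 196 (array([488.3,  -3. ]), 103.1, 17.6, 83.59)
scene [185. 230.] 142 (array([ 473.6, -136. ]), 103.1, 16.0, 82.32)
scene [336. 252.] 1398 (array([793.5, 100.6]), 179.0, 57.7, -85.6)
```

Pin A is straight: its height stayed within 0.3 mm. It rolled to x≈0.557. Pins B and C are next.

Run:
```python
from h import *
roll((.4866,-.0005),-5.4)
roll((.4725,-.1345),-7.0)
for n in("top","scene"):
    im,d=robot.grab_frame(n); P=cloud(n,d); cv2.imwrite(f"pics/{n}2.png",im[:,:,::-1])
    for m,c,a in pins(n,im,P): print(n,c,a,rect(P[m]))
```

```text
contact z 0.0794 f 4.75 f0 -2.01 t 22.0083
end f -0.10834885572240083
[[6.0, 79.6, 7.5, 80.5], [12.0, 79.9, 6.7, 80.6], [18.0, 80.2, 7.2, 81.0], [24.0, 80.4, 6.4, 81.0], [30.0, 80.6, 6.6, 81.2], [36.0, 80.7, 5.9, 81.2], [42.0, 80.8, 5.6, 81.2], [48.0, 80.8, 4.5, 80.9], [54.0, 80.2, 0.6, 80.2], [60.0, 80.7, 5.8, 81.2], [66.0, 81.0, 7.1, 81.8], [72.0, 81.4, 7.0, 82.1], [78.0, 81.7, 7.2, 82.5], [84.0, 81.9, 7.3, 82.7], [90.0, 82.0, 6.1, 82.5], [96.0, 82.0, 5.8, 82.5], [102.0, 81.4, -0.0, 81.4], [108.0, 81.5, 0.2, 81.5], [114.0, 81.3, -0.0, 81.3], [120.0, 80.9, -0.0, 80.9], [126.0, 80.6, 0.4, 80.6], [132.0, 80.1, 0.4, 80.1]] t 28.575
contact z 0.0794 f 4.6 f0 -1.79 t 33.975
end f 6.139721394993641
[[6.0, 79.6, 5.7, 80.0], [12.0, 79.5, 6.2, 80.0], [18.0, 79.6, 5.4, 79.9], [24.0, 79.6, 6.2, 80.2], [30.0, 79.8, 4.2, 79.8], [36.0, 79.7, 5.5, 80.1], [42.0, 79.8, 5.2, 80.1], [48.0, 79.8, 5.6, 80.2], [54.0, 79.8, 3.6, 79.8], [60.0, 79.8, 5.6, 80.2], [66.0, 79.8, 5.3, 80.1], [72.0, 79.8, 4.6, 80.0], [78.0, 79.8, 6.1, 80.3], [84.0, 79.8, 2.9, 79.8], [90.0, 79.7, 5.6, 80.1], [96.0, 79.7, 5.8, 80.2], [102.0, 79.8, 5.5, 80.2], [108.0, 79.9, 4.9, 80.1], [114.0, 79.9, 4.6, 80.0], [120.0, 79.8, 3.7, 79.8], [126.0, 79.7, 5.6, 80.1], [132.0, 79.7, 5.9, 80.2]] t 40.5417
top [267. 112.] 182 (array([813. , 104.9]), 176.4, 16.7, -84.28)
top [227. 195.] 131 (array([561. , 161.1]), 48.8, 22.6, 87.15)
scene [275. 191.] 174 (array([561.1, 131.5]), 101.9, 16.7, 88.5)
scene [240. 221.] 224 (array([557.7,  -7.7]), 103.3, 17.0, 84.39)
scene [336. 252.] 1347 (array([793.8, 101.4]), 177.0, 56.5, -85.19)
```

C is straight (flat at 80 mm). B is bowed: it lifted the float by 2.7 mm. I'll put the float back and then look at B.

Run:
```python
from h import *
c=np.array([.503,.367]); r=R(174)
robot.goto(np.r_[c,.12],r); robot.servo_line(np.r_[c,.036]); robot.dwell(.15); f0=F(); z=.036; f=0
while f<2 and z>.026:
    z-=.0007; robot.servo_line(np.r_[c,z],speed=.03); f=F()-f0
print("z",z,f); robot.move_gripper(1.0); robot.servo_line(np.r_[c,.14],speed=.25); print(robot.read_t())
for n in("top","scene"):
    im,d=robot.grab_frame(n); P=cloud(n,d); cv2.imwrite(f"pics/{n}3.png",im[:,:,::-1])
    for m,cc,a in pins(n,im,P):
        v,u=np.nonzero(m); print(n,cc,a,rect(P[m]),rect(onplane(n,np.c_[u,v],.054)))
```

```text
z 0.029700000000000004 2.0345426667605766
47.3667
top [273. 120.] 296 (array([793. ,  80.4]), 133.0, 59.2, -84.65) (array([790.3,  80.1]), 132.2, 57.4, -85.15)
top [401. 171.] 89 (array([ 705.1, -295.8]), 46.8, 17.0, 38.26) (array([ 708.3, -297.4]), 49.3, 26.5, 33.02)
top [237. 197.] 240 (array([558.4, 133.9]), 103.6, 17.3, 87.47) (array([558.9, 134.4]), 104.4, 17.2, 87.41)
top [289. 207.] 244 (array([554.3,  -5.8]), 103.7, 16.9, 84.19) (array([555.3,  -6.2]), 104.4, 16.8, 84.38)
top [339. 221.] 239 (array([ 538.6, -141.1]), 101.3, 16.9, 82.97) (array([ 539. , -142.6]), 102.6, 16.5, 82.56)
scene [336. 252.] 1403 (array([793.4, 101.2]), 177.9, 57.6, -85.61) (array([794.4,  97.6]), 175.2, 56.9, -85.67)
```

View pics/top3.png

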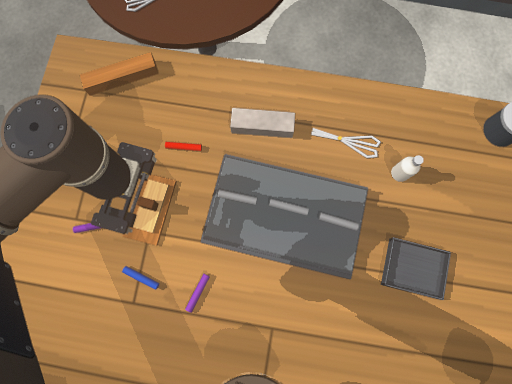

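The float is back on its board at (150,203). The pins are at (237,197), (289,207) and (339,221), and the middle one, B, goes to the tray.

Run:
```python
from h import *
b=np.array([.5555,-.006]); t=np.array([.454,-.376])
robot.goto(np.r_[b,.12],R(174.4)); robot.servo_line(np.r_[b,.046]); print(robot.read_force()[2])
robot.move_gripper(0.0); print(robot.read_grip_width()*88,robot.read_finger_force(),robot.read_t())
robot.servo_line(np.r_[robot.read_position()[:2],.14]); print(robot.read_grip_width()*88)
robot.goto(np.r_[t,.12],R(175)); robot.servo_line(np.r_[t,.012]); print(robot.read_force()[2],robot.read_t())
robot.move_gripper(.5); robot.dwell(.1); robot.servo_line(np.r_[t,.14]); robot.goto(np.array([.5,-.55,.22]),R(175)); print(robot.read_t())
for n in("top","scene"):
    im,d=robot.grab_frame(n); P=cloud(n,d); cv2.imwrite(f"pics/{n}4.png",im[:,:,::-1])
    g=im.astype(int); m=(np.hypot(P[...,0]-.454,P[...,1]+.376)<.08)&(g.min(2)>85)&(P[...,2]<.03)
    for mm,cc,a in comps(m,40): print(n,cc,a,rect(P[mm]),np.median(P[mm][:,2]))
    for mm,cc,a in pins(n,im,P): print(n,cc,a,rect(P[mm]))
```

```text
0.6054123732856652
19.300265515520138 29.883645325899124 50.6
19.431598722432184
-3.1062102764744415 53.675
56.2417
top [418. 268.] 1657 (array([ 455.7, -384.8]), 124.2, 114.9, 84.48) 0.0043800626939574094
top [267. 120.] 819 (array([790.7, 102.5]), 177.5, 58.5, -85.17)
top [401. 171.] 90 (array([ 705.2, -294. ]), 45.8, 15.7, 34.39)
top [237. 197.] 255 (array([559. , 133.8]), 103.9, 19.3, 86.55)
top [338. 221.] 288 (array([ 538.7, -141.1]), 102.2, 19.8, 83.05)
scene [101. 302.] 383 (array([ 450.5, -378.9]), 108.4, 28.3, 85.25) 0.021019552272392827
scene [276. 190.] 142 (array([561.8, 131.4]), 100.5, 14.1, 87.06)
scene [336. 252.] 1367 (array([793.6, 101.2]), 177.6, 56.7, -85.43)
scene [196. 251.] 228 (array([ 541. , -143.9]), 102.4, 16.8, 82.19)
```

View pics/top4.png

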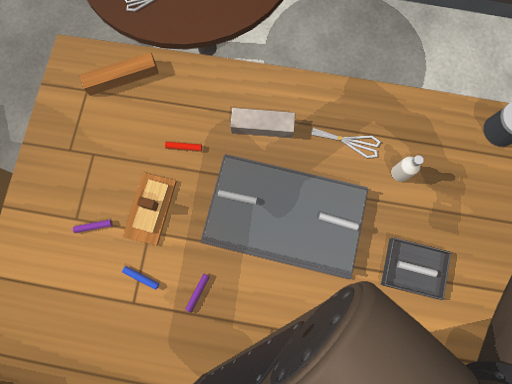

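The pin lies in the tray at (418,269). The two straight pins are on the plate at (237,197) and (338,221), the float is on its rest at (150,203), and the bystanders are undisturbed.

```bash
python3 -c "
from rig import robot
print(robot.job_done(),robot.read_t())"
```

```text
the job is handed in; nothing more can be done
the job is handed in; nothing more can be done
```

I handed the job in: all three pins were rolled, bowed pin B is in the scrap tray, straight pins A and C lie on the plate, and the float is on its rest. The one doubt is B: the float lost contact with it after about 48 mm of roll, so B had no full turn under press and its pressed-roll step may have been only barely met.

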